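# Third hand at the frame corner

## Robot

A 6-joint arm with a two-finger parallel gripper is mounted at the origin on the work surface. World frame = base frame: x ahead of the robot, y to its left, z up, the work surface at z = 0. Lengths are in m, angles in rad, forces in N, time in s.
With the tool pointing down it reaches from about 0.25 to 0.775 m from the base axis. Payload 4 kg.
Tool frame: the origin (TCP) lies between the finger pads; the fingertips stand 8 mm ahead of it and the grasp point (between the pads) lies 11 mm behind it; z points along the fingers, y is the line along which they close (so a half turn about z gives the same grasp; the last joint's range is limited). The gripper opens to 94 mm and grips with 3 to 60 N. Pads are 16 mm wide; open, the fingers measure 119 mm over their backs; the gripper's body (75 mm by 177 mm) begins 78 mm behind the grasp point.
Start: joints at [1.058, 0.087, 1.371, -0, 1.684, -0.103], TCP at [0.219, 0.504, 0.184] pointing down, gripper open.
Joint ranges: [-3.1, 3.1], [-0.76, 2.03], [0.27, 2.55], [-1.08, 4.22], [0.17, 2.65], [-2.57, 2.57]. Speed limits (rad/s): [2.79, 2.79, 3.14, 3.14, 3.14, 3.14].

## Interface

Orientations are given as a unit quaternion [x, y, z, w].
In Python, from workcell import bot, cams, models gives the robot as it stands.
- The arm moves only by the tool step_arm, never from a script. Its argument "commands" is one flat list of numbers, 7 for each row, row after row: the shift along the tool's x, y, z in units of 40 mm (1.0 is 40 mm), then the turn, a rotation vector about the tool's x, y, z in units of 8 degrees (1.0 is 8 degrees), then the closure, from -1 (fully open) to 1 (shut). In form: [x, y, z, rx, ry, rz, grip, x, y, z, rx, ry, rz, grip, ...]. A call has 1 to 20 rows; each row shifts and turns the commanded pose from where the row before left it, along the tool's axes as they then stand; what a row does not reach is not made up. A row lasts 1/10 s, in which the tool goes at most 50 mm and 8.59 degrees, less where a joint would pass 70% of its speed; a pose out of reach is approached as far as the arm can. A call is refused whole if a number of a shift passes 1 or a number of a turn 1, either way. A call with a gripper value outside its range is refused whole. The fingers move at their own pace and stop on an object; the grip force is fixed at half the most. Time passes only in rows, so rows that do not move let the fingers close. It gives the time, the measured TCP pose, the force, the opening and the grip force at its end, in the units of the state.
- bot.get_state(): the state, without advancing time (a new reading comes with each control period).
- cams.snapshot(name): name is "side" or "top"; returns a dict with "color" (400x640x3 uint8, red, green, blue), "fov_y" (degrees; the focal length in pixels is half the picture's height over the tangent of half this angle, whatever the lens; pixels are square), "cx", "cy" (the principal point, pixels), "extrinsics" (4x4, takes a point from camera to world coordinates). Camera axes: x right, y down, z forward; pixel columns grow to the right and rows downward; lengths in m; the calibration is good to about 2 mm. A picture is of the moment at which its call begins. There is no depth.
- bot.hand_in(): hands the job in; it is judged then, once.
Trained networks look in the newest picture that a camera, given by its name, has taken for a name from the list of things; names that differ only in an ending like _2 or _b are one class to them, and where a whole thing is asked for, a point or a joint stands for the part that bears it (a point fixed in the world has none). Each returns a list of dicts, best first, with "conf" (0 to 1); they miss things now and then, are a little off and sometimes report something else, mostly with a low value. They report only what shows in the picture. A call takes as long as a camera call. They do not tell look-alikes from the thing itself.
- models.spot_in(thing, camera): "rect" ([centre column, centre row, width, height] in pixels, round what is visible of it).
- models.trace(thing, camera): "mask" (400x640 bool, what is visible of it) and "rect" ([centre column, centre row, width, height] in pixels, round what is visible of it).
The state is a dict: "clock": time; "joint_pos": joint angles; "dq": joint speeds; "joint_torque": joint torques, N m; "position": TCP position; "tool_rot": TCP orientation; "wrist_force": force on the tool from outside, world axes, zero at the start; "ft_torque": the same for the moment, N m; "width": finger opening in m; "finger_force": force on a finger pad.
Only numpy, scipy, OpenCV 4.12 (cv2) and the standard library are available. Lean on these libraries where they do the work, as an engineer would, in place of code of your own. Each camera call takes 0.05 s, during which the arm holds its last target. There are 200 camera calls.

## Task

Pick up the loose white frame rail and lay it in the corner jig, long outer edge against the free side fence, then slide it along that fence until its mitre closes on the mitre of the white rail already clamped there. Act as the framer's third hand: push the rail lengthwise into the joint with a steady 12 N or so for at least three seconds and finish the job still holding it like that, with the gripper well away from the corner so that the fasteners can be driven. The painted finish dents easily, so squeeze the rail with no more than about 25 N and never shove or ram the joint, and leave the blue rail and the tin of fasteners on the jig where they are.

Things in the scene. Friction and masses are not known exactly. Their poses are not given: they have to be found in the camera images.
- white_rail: Loose white frame rail, lying face down, with 45 degree mitres in raw wood; on the grey pad beside an equal blue rail. Origin: centre of underside; x along it, +y to the long outer edge. 240 mm long at that edge (y=+15 mm), 180 at the inner edge (y=-15). Back part y=-9 to +15 mm is 30 mm high, the rabbet lip y=-15 to -9 only 10 mm high. 0.11 to 0.23 kg.
- grip (a point): Where the white rail is best gripped from above, across its width: middle of the top face of its 24 mm wide back part (rail x=0, y=+3, z=30 mm). The fingertips should reach 12 to 18 mm below this point, so that they stay above the 10 mm lip. Painted finish: squeeze with 25 N at most; 18 N holds it well.
- jig: Corner jig, fixed. Plywood base 360 x 260 x 18 mm; origin: centre of its underside; x towards the clamped rail, y towards the side fence, z up. Fully home, the white rail's origin is at x=-25, y=70, z=18 mm here with axes parallel to the jig's. A toggle clamp reaching 60 mm above the base holds the clamped rail at y=-35 mm; a small tin stands near x=-115, y=-75 mm.
- clamped_rail: White rail of the same shape, held in the jig across its far end, fixed. Origin: centre of underside, axes as the white rail's: outer edge +y on the jig's end fence (at jig x=95 mm); its -x end is the mitre to be joined. Wood on wood: the joint itself gives only about 0.1 mm at 10 N. Friction on base and fence eats part of the push, so lean only lightly down and sideways.
- side_fence: Free fence of the jig, fixed: aluminium bar 73 mm (x) x 20 (y) x 22 high on the base. Origin: centre of its underside, axes as the jig's. Its -y face (jig y=85 mm) takes the rail's outer edge. It spans only 12 to 85 mm from the corner, so fingers can straddle the rail beyond it. A push along jig +x also wedges the rail against it.
- corner (a point): Outer corner of the frame joint, at the level of the jig base's top (jig x=95, y=85, z=18 mm). Keep the gripper's grip point 80 mm or more from it at the end, for the framer's driver.
- blue_rail: Blue-painted rail of the white rail's shape, loose on the grey pad; not used today. Origin: centre of its underside.
- nail_tin: Low round tin of fasteners, 44 mm across, 26 mm high, on the jig's base. Origin: centre of its underside.
Mind the look-alikes: they are no part of the job. Of the things that look like the white_rail, take the one that is farthest from the robot's base at the start.

How it is judged:
By the outcome, as a careful person would: the job done as asked, in the order asked, and still so for the second after the job is handed in, while the arm keeps its last pose, push and grip.
It also fails if it takes over 58 s, if anything falls off the work surface, if the arm or the gripper's body presses on something with over 40 N, if the wrist force passes 120 N, or if a joint passes its speed limit or range.

## Working session

There is one attempt and no reset: what is moved stays moved. The work goes in short steps, Python scripts to look and compute and a tool call to move; the robot and the scene stay as the last step left them, time stands still between calls to the robot, and variables do not carry over. Pictures are saved under pics/ and viewed, at most 10 in all, crops included, and the job is handed in when it is done.

Besides the shell and the picture viewer there is one more tool, called after "Request:" by a JSON object that holds its "method" and its "body". step_arm: Moves the arm, as the interface text tells. Its arguments: {"type":"object","properties":{"commands":{"type":"array"}},"required":["commands"]}

```bash
mkdir -p pics; python3 - <<'E'
from workcell import bot,cams,models
import cv2,numpy as np
s=bot.get_state();print(s)
for n in("top","side"):
    c=cams.snapshot(n);cv2.imwrite(f"pics/{n}0.png",c["color"][:,:,::-1])
    print(n,c["fov_y"],c["cx"],c["cy"],np.round(c["extrinsics"],4).tolist())
    for t in("white_rail","clamped_rail","blue_rail","jig","side_fence","nail_tin"):
        for d in models.trace(t,n)[:4]:
            r=cv2.minAreaRect(np.argwhere(d["mask"])[:,::-1].astype(np.float32))
            print(t,round(d["conf"],2),np.round(d["rect"],1).tolist(),[np.round(x,1).tolist() for x in r])
E
```

```text
{'clock': 0.0, 'joint_pos': array([ 1.05787831e+00,  8.79210728e-02,  1.37224106e+00, -8.16832946e-06,
        1.68358386e+00, -1.03118466e-01]), 'dq': array([ 4.25718145e-04, -1.00595051e-03, -9.50786900e-04, -5.10091108e-04,
       -3.83339972e-05, -1.37387979e-03]), 'joint_torque': array([ 1.56139413e-04, -3.40182960e+01, -3.02429116e+01,  7.17361621e-02,
        3.31437739e-02, -1.73069916e-04]), 'position': array([0.2188593 , 0.5039365 , 0.18292946]), 'tool_rot': array([ 2.03469363e-01,  9.79080721e-01, -1.02722804e-03, -3.22547056e-04]), 'wrist_force': array([ 0.2899681 , -0.46092313, -0.1923957 ]), 'ft_torque': array([-0.03398305, -0.04055287, -0.02708764]), 'finger_force': 0.0, 'width': 0.09379575920720375}
top 50.35790788541591 312.52440565180586 198.89392533394533 [[-0.017, -0.994, 0.1082, 0.2965], [-0.9998, 0.0184, 0.012, -0.0181], [-0.0139, -0.108, -0.9941, 1.1928], [0.0, 0.0, 0.0, 1.0]]
white_rail 0.6 [356.6, 174.2, 18.9, 80.7] [[357.3, 173.9], [11.5, 81.4], 4.8]
clamped_rail 0.83 [244.2, 125.0, 79.9, 26.9] [[244.0, 124.6], [13.6, 83.7], 78.9]
blue_rail 0.89 [418.0, 162.
[... 485 characters left out ...]
3.63533049108 [[0.9892, -0.085, 0.1197, 0.2779], [-0.1467, -0.5991, 0.7871, -0.8862], [0.0048, -0.7962, -0.6051, 0.7318], [0.0, 0.0, 0.0, 1.0]]
white_rail 0.76 [221.6, 307.2, 24.1, 94.1] [[217.9, 310.1], [97.3, 16.0], 81.1]
white_rail 0.75 [356.4, 233.9, 97.1, 19.1] [[357.1, 232.9], [17.4, 94.2], 88.4]
white_rail 0.73 [388.3, 158.1, 37.2, 44.7] [[383.6, 159.6], [56.4, 15.3], 48.9]
clamped_rail 0.75 [387.1, 158.6, 35.1, 47.9] [[383.7, 160.4], [56.4, 15.0], 49.4]
blue_rail 0.69 [384.4, 283.5, 108.0, 36.6] [[383.1, 285.7], [111.2, 20.4], 10.1]
jig 0.68 [360.6, 166.6, 149.4, 65.7] [[362.5, 162.3], [55.7, 145.1], 79.5]
side_fence 0.53 [356.1, 142.6, 20.5, 12.0] [[355.0, 140.0], [8.5, 22.7], 80.5]
```

```bash
python3 - <<'E'
import cv2
a=cv2.imread("pics/top0.png")[40:280,150:470];cv2.imwrite("pics/topc.png",cv2.resize(a,(800,600),interpolation=cv2.INTER_CUBIC))
E
```

```text
(no output)
```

View pics/topc.png

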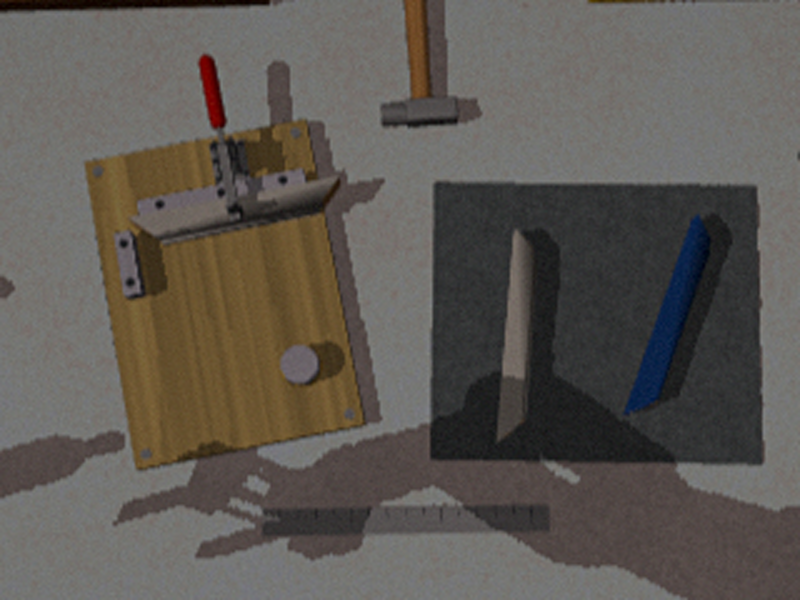

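View pics/side0.png

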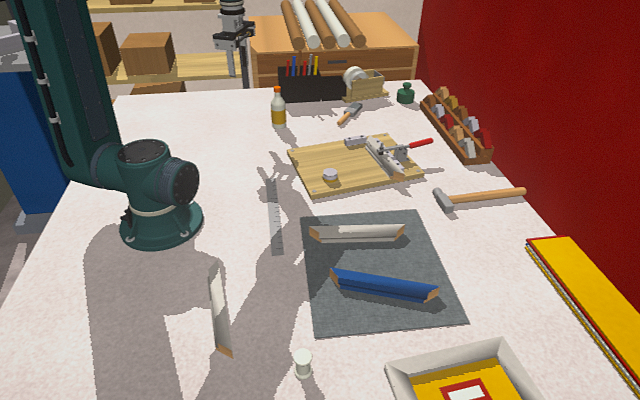

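The white candidates in the side picture are (357,233) on the grey pad, (218,308) on the bare table near the base, and the clamped rail (384,160). The description fits the pad one: it lies beside the blue rail and should be the farthest loose one. In the top crop it is at (515,335) = full picture (357,174), with its long edge on the left. I'll fit poses and check the distances.

```bash
cat > h.py <<'E'
import numpy as np,cv2
from workcell import bot,cams,models
from scipy.optimize import minimize
def box(x0,x1,y0,y1,z0,z1): return np.array([[x,y,z] for x in(x0,x1) for y in(y0,y1) for z in(z0,z1)],float)
def pr(y0,y1,z1): # mitred prism, mm
    h=lambda y:105+y
    return np.array([[s*h(y),y,z] for s in(-1,1) for y in(y0,y1) for z in(0,z1)],float)
RAIL=[pr(-9,15,30),pr(-15,-9,10)]; BASE=[box(-180,180,-130,130,0,18)]; FENCE=[box(-36.5,36.5,-10,10,0,22)]
K=4
def proj(c,P):
    E=c["extrinsics"];f=c["color"].shape[0]/2/np.tan(np.radians(c["fov_y"]/2))
    q=(P-E[:3,3])@E[:3,:3]; return q[:,:2]/q[:,2:]*f+[c["cx"],c["cy"]]
def world(pose,P,z):
    x,y,a=pose;R=np.array([[np.cos(a),-np.sin(a),0],[np.sin(a),np.cos(a),0],[0,0,1]])
    return P/1000@R.T+[x,y,z]
def sil(c,parts,pose,z):
    m=np.zeros((400*K,640*K),np.uint8)
    for P in parts:
        uv=(proj(c,world(pose,P,z))+.5)*K
        cv2.fillConvexPoly(m,cv2.convexHull(np.round(uv*16).astype(np.int32)),1,shift=4)
    return m
def fit(views,parts,p0,z):
    big=[(c,cv2.resize(m.astype(np.uint8),None,fx=K,fy=K,interpolation=cv2.INTER_NEAREST)) for c,m in views]
    def cost(p):
        t=0
        for c,m in big:
            s=sil(c,parts,p,z);t+=1-(s&m).sum()/max(1,(s|m).sum())
        return t/len(big)
    p0=np.array(p0,float)
    for d in(.012,.003):
        r=minimize(cost,p0,method="Nelder-Mead",options=dict(initial_simplex=[p0,p0+[d,0,0],p0+[0,d,0],p0+[0,0,d*5]],xatol=1e-5,fatol=1e-5));p0=r.x
    return r.x,r.fun
def ray(c,u,v,z):
    E=c["extrinsics"];f=200/np.tan(np.radians(c["fov_y"]/2))
    d=E[:3,:3]@[(u-c["cx"])/f,(v-c["cy"])/f,1];return E[:3,3]+d*(z-E[2,3])/d[2]
def pick(t,n,u,v): 
    return min(models.trace(t,n),key=lambda d:np.hypot(d["rect"][0]-u,d["rect"][1]-v))["mask"]
E
cat > a.py <<'E'
from h import *
T=cams.snapshot("top");S=cams.snapshot("side")
print("decoy",ray(S,218,310,.015),"pad",ray(S,357,233,.015))
wt,ws=pick("white_rail","top",357,174),pick("white_rail","side",357,233)
p0=[*ray(T,357.3,173.9,.015)[:2],-.05]
for z in(.0,.003):
  for v in([(T,wt)],[(S,ws)],[(T,wt),(S,ws)]): print("white",z,*fit(v,RAIL,p0,z))
bt,bs=pick("blue_rail","top",418,163),pick("blue_rail","side",384,284)
print("blue",*fit([(T,bt),(S,bs)],RAIL,[*ray(T,418,165,.015)[:2],-.3],.002))
def wood(c,w):
    h=cv2.cvtColor(c["color"],cv2.COLOR_RGB2HSV);m=((h[...,0]>12)&(h[...,0]<28)&(h[...,1]>85)).astype(np.uint8)
    k=np.zeros_like(m);x0,x1,y0,y1=w;k[y0:y1,x0:x1]=m[y0:y1,x0:x1];k=cv2.morphologyEx(k,cv2.MORPH_OPEN,np.ones((3,3)))
    o=np.zeros_like(k);cv2.fillConvexPoly(o,cv2.convexHull(np.argwhere(k)[:,::-1].astype(np.int32)),1);print("wood bbox",cv2.boundingRect(o));return o
jt,js=wood(T,(175,305,80,235)),wood(S,(280,430,130,205))
for v in([(T,jt)],[(S,js)],[(T,jt),(S,js)]):
    j,e=fit(v,BASE,[*ray(T,240,158,.018)[:2],.17],0);print("jig",j,e)
L=lambda x,y:world(j,np.array([[x,y,0]]),0)[0][:2]
ct=pick("clamped_rail","top",244,125)
print("clamped",*fit([(T,ct)],RAIL,[*L(80,0),j[2]-np.pi/2],.018),"exp",L(80,-20))
ft,fs=pick("side_fence","top",202,146),pick("side_fence","side",356,142)
for v in([(T,ft)],[(T,ft),(S,fs)]):print("fence",*fit(v,FENCE,[*L(46.5,95),j[2]],.018),"exp",L(46.5,95))
print("home",L(-25,70),"grip",L(-25,73),"corner",L(95,85),"tin",L(-115,-75),ray(T,269.7,185.1,.044))
E
python3 a.py
```

```text
decoy [ 0.15594416 -0.31547554  0.015     ] pad [ 0.48952672 -0.12787053  0.015     ]
white 0.0 [ 0.49255712 -0.1294692  -0.10199578] 0.07820335780216581
white 0.0 [ 0.49112017 -0.12769953 -0.0992012 ] 0.03932941363419673
white 0.0 [ 0.49117974 -0.12889232 -0.10316554] 0.06721161995589492
white 0.003 [ 0.49173241 -0.12905267 -0.1038376 ] 0.08033321260412896
white 0.003 [ 0.49076204 -0.1305829  -0.09643179] 0.040570999248685236
white 0.003 [ 0.49083664 -0.12960297 -0.10324693] 0.07130584896536135
blue [ 0.50729583 -0.30145281 -0.3720278 ] 0.07052874329128578
wood bbox (184, 88, 112, 140)
wood bbox (287, 134, 137, 65)
jig [0.55039801 0.20258588 0.1797526 ] 0.010427955207071626
jig [0.54835167 0.20013522 0.17098889] 0.02567453140844045
jig [0.5497454  0.20194421 0.17737411] 0.020976847453370084
clamped [ 0.63620034  0.18257815 -1.39276007] 0.1035576705189214 exp [0.63201915 0.19637365]
fence [0.57970436 0.30418771 0.1605373 ] 0.09339735894357748 exp [0.57875352 0.30365842]
fence [0.57851906 0.30376993 0.17201798] 0.10402729198169164 exp [0.57875352 0.30365842]
home [0.51278646 0.26643481] grip [0.51225712 0.26938774] corner [0.62825703 0.30237292] tin [0.44978312 0.1078297 ] [0.46158025 0.11204459 0.044     ]
```

```bash
python3 - <<'E'
import cv2
a=cv2.imread("pics/side0.png")[120:360,180:480];cv2.imwrite("pics/sidec.png",cv2.resize(a,(750,600),interpolation=cv2.INTER_CUBIC))
E
```

```text
(no output)
```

View pics/sidec.png

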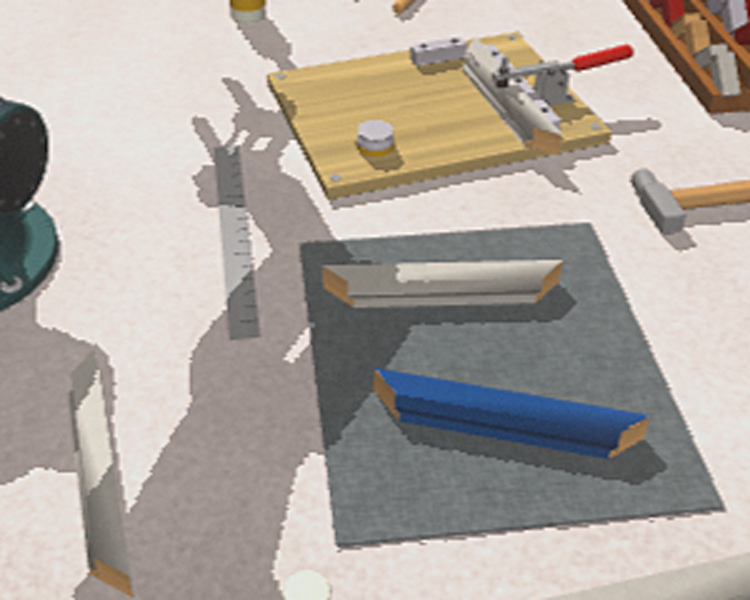

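The crop confirms it. The white rail on the pad (crop (443,283)) lies at about (0.49,-0.13), 0.51 m from the base. The look-alike on the table (crop (100,480)) is at 0.35 m and beside neither the blue rail nor the pad. The long edge faces away from the camera (+y). Next I work out the move.

```bash
cat >> h.py <<'E'
from scipy.spatial.transform import Rotation as Ro
def go(target,ydeg):
    """total shift in tool units (current tool axes) and rotation units to reach target with tool y at ydeg"""
    s=bot.get_state();R=Ro.from_quat(s["tool_rot"]);y=np.radians(ydeg)
    Y=np.array([np.cos(y),np.sin(y),0]);Z=np.array([0,0,-1.]);X=np.cross(Y,Z)
    G=Ro.from_matrix(np.c_[X,Y,Z]);d=np.array(target)-s["position"]
    print("pos",s["position"].round(4),"tool shift units",(R.inv().apply(d)/.04).round(3),"in final axes",(G.inv().apply(d)/.04).round(3),"rot units",((R.inv()*G).as_rotvec(True)/8).round(3),"w",s["width"].round(4),"F",s["wrist_force"].round(2),"ff",s["finger_force"],"t",s["clock"].round(2),"q",s["joint_pos"].round(2))
E
python3 - <<'E'
from h import *
S=cams.snapshot("side");print("bottle",ray(S,278,125,0))
go([.4913,-.1262,.12],84.15)
E
```

```text
bottle [0.33510412 0.494767   0.        ]Traceback (most recent call last):
  File "<stdin>", line 3, in <module>
  File "h.py", line 44, in go
    print("pos",s["position"].round(4),"tool shift units",(R.inv().apply(d)/.04).round(3),"in final axes",(G.inv().apply(d)/.04).round(3),"rot units",((R.inv()*G).as_rotvec(True)/8).round(3),"w",s["width"].round(4),"F",s["wrist_force"].round(2),"ff",s["finger_force"],"t",s["clock"].round(2),"q",s["joint_pos"].round(2))
                                                                                                                                                                                                   ^^^^^^^^^^^^^^^^
AttributeError: 'float' object has no attribute 'round'
```

```bash
sed -i 's/s\["width"\].round(4)/round(s["width"],4)/;s/s\["clock"\].round(2)/round(s["clock"],2)/' h.py; python3 -c "
from h import *
go([.4913,-.1262,.12],84.15)"
```

```text
pos [0.2191 0.5045 0.1841] tool shift units [-12.523 -11.751   1.601] in final axes [ -8.376 -14.992   1.603] rot units [ 1.000e-03 -0.000e+00 -2.204e+00] w 0.0938 F [ 0.2  -0.15  0.03] ff 0.0 t 1.2 q [ 1.06  0.09  1.37  0.    1.68 -0.1 ]
```

Request:
{"method": "step_arm", "body": {"commands": [0,0,0,0,0,-0.551,-1,0,0,0,0,0,-0.551,-1,0,0,0,0,0,-0.551,-1,0,0,0,0,0,-0.551,-1,-0.2,-0.36,0,0,0,0,-1,-0.4,-0.72,0,0,0,0,-1,-0.45,-0.8,0,0,0,0,-1,-0.45,-0.8,0,0,0,0,-1,-0.45,-0.8,0,0,0,0,-1,-0.45,-0.8,0,0,0,0,-1,-0.45,-0.8,0,0,0,0,-1,-0.45,-0.8,0,0,0,0,-1,-0.45,-0.8,0,0,0,0,-1,-0.45,-0.8,0.1,0,0,0,-1,-0.45,-0.8,0.1,0,0,0,-1,-0.45,-0.8,0.2,0,0,0,-1,-0.45,-0.8,0.2,0,0,0,-1,-0.45,-0.8,0.2,0,0,0,-1,-0.45,-0.8,0.2,0,0,0,-1,-0.45,-0.8,0.2,0,0,0,-1]}}

```text
clock: 3.2
position: [0.4434, -0.0145, 0.136]
tool_rot: [0.052, 0.999, -0.0, 0.0]
wrist_force: [0.5, 0.2, -0.0]
width: 0.0938
finger_force: 0.0
```

Request:
{"method": "step_arm", "body": {"commands": [-0.45,-0.8,0.2,0,0,0,-1,-0.45,-0.8,0.2,0,0,0,-1,-0.4,-0.8,0.1,0,0,0,-1,-0.2,-0.5,0.1,0,0,0,-1,0,-0.2,0,0,0,0,-1,0,0,0,0,0,0,-1,0,0,0,0,0,0,-1,0,0,0,0,0,0,-1]}}

```text
clock: 4.0
position: [0.4905, -0.1407, 0.1126]
tool_rot: [0.051, 0.999, 0.0, 0.0]
wrist_force: [0.4, 0.1, 1.0]
width: 0.0941
finger_force: 0.0
```

```bash
python3 -c "
from h import *
go([.4913,-.1262,.025],84.15)
T=cams.snapshot('top');S=cams.snapshot('side')
cv2.imwrite('pics/s1.png',cv2.resize(S['color'][120:320,250:470,::-1],None,fx=2.7,fy=2.7,interpolation=cv2.INTER_CUBIC))
ws=pick('white_rail','side',357,233)
print(fit([(S,ws)],RAIL,[.491,-.129,-.1],.002),ws.sum())
"
```

```text
pos [ 0.4905 -0.1407  0.1126] tool shift units [0.019 0.363 2.19 ] in final axes [0.018 0.364 2.19 ] rot units [0.001 0.005 0.007] w 0.0941 F [0.4  0.06 1.04] ff 0.0 t 4.0 q [-0.39  0.02  1.58  0.    1.54 -1.86]
(array([ 0.489635  , -0.12951188, -0.10355349]), np.float64(0.04703198174758838)) 1501
```

View pics/s1.png

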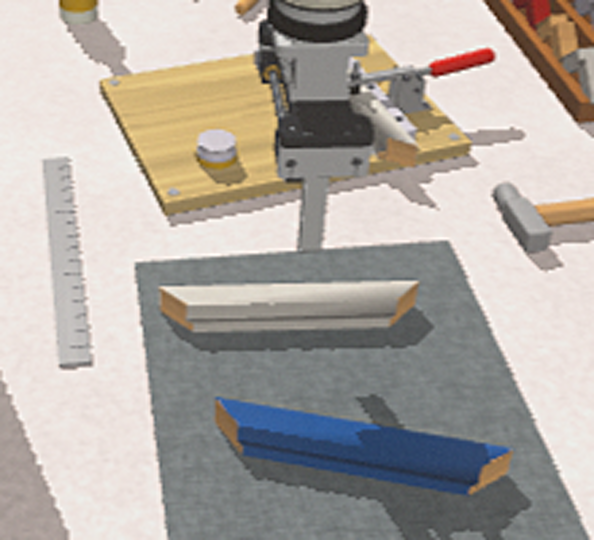

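The side crop shows the arm over the rail, with the rail and blue rail untouched: rail ends at crop (170,300) and (410,295). I descend now.

Request:
{"method": "step_arm", "body": {"commands": [0,0.2,0.1,0,0,0,-1,0,0.16,0.3,0,0,0,-1,0,0,0.4,0,0,0,-1,0,0,0.4,0,0,0,-1,0,0,0.3,0,0,0,-1,0,0,0.25,0,0,0,-1,0,0,0.2,0,0,0,-1,0,0,0.14,0,0,0,-1,0,0,0.1,0,0,0,-1,0,0,0,0,0,0,0,0,0,0,0,0,0,0.3,0,0,0,0,0,0,0.3,0,0,0,0,0,0,0.3]}}

```text
clock: 5.45
position: [0.4926, -0.1276, 0.025]
tool_rot: [0.051, 0.999, -0.0, 0.001]
wrist_force: [0.9, -0.2, -0.5]
width: 0.0653
finger_force: 0.0
```

```bash
python3 -c "
from h import *
go([.4910,-.1262,.025],84.15)"
```

```text
pos [ 0.4926 -0.1276  0.025 ] tool shift units [0.043 0.03  0.   ] in final axes [0.043 0.03  0.   ] rot units [-0.001  0.008 -0.   ] w 0.0653 F [ 0.93 -0.15 -0.46] ff 0.0 t 5.45 q [-0.36  0.08  1.7   0.    1.36 -1.83]
```

Request:
{"method": "step_arm", "body": {"commands": [0.04,0.03,0,0,0,0,0.3,0,0,0,0,0,0,0.3,0,0,0,0,0,0,0.3,0,0,0,0,0,0,0.3,0,0,0,0,0,0,0.3]}}

```text
clock: 5.95
position: [0.4907, -0.1261, 0.0244]
tool_rot: [0.051, 0.999, 0.0, 0.0]
wrist_force: [-0.7, 0.1, 0.9]
width: 0.0329
finger_force: 0.0
```

Request:
{"method": "step_arm", "body": {"commands": [0,0,0,0,0,0,0.4,0,0,0,0,0,0,0.44,0,0,0,0,0,0,0.46,0,0,0,0,0,0,0.46,0,0,0,0,0,0,0.46]}}

```text
clock: 6.45
position: [0.4907, -0.1261, 0.0245]
tool_rot: [0.051, 0.999, 0.0, 0.0]
wrist_force: [0.5, -0.0, 0.3]
width: 0.0256
finger_force: 0.0
```

Request:
{"method": "step_arm", "body": {"commands": [0,0,0,0,0,0,0.48,0,0,0,0,0,0,0.49,0,0,0,0,0,0,0.5,0,0,0,0,0,0,0.5]}}

```text
clock: 6.85
position: [0.4907, -0.1261, 0.0245]
tool_rot: [0.051, 0.999, 0.0, 0.0]
wrist_force: [0.5, -0.4, -0.0]
width: 0.0234
finger_force: 0.0
```

Request:
{"method": "step_arm", "body": {"commands": [0,0,0,0,0,0,0.51,0,0,0,0,0,0,0.52,0,0,0,0,0,0,0.52]}}

```text
clock: 7.15
position: [0.4907, -0.126, 0.0245]
tool_rot: [0.051, 0.999, 0.0, 0.0]
wrist_force: [-0.2, -0.8, 0.8]
width: 0.0227
finger_force: 0.0
```

```bash
python3 -c "
from h import *
S=cams.snapshot('side');s=bot.get_state();print(s['width'],s['finger_force'])
cv2.imwrite('pics/s2.png',cv2.resize(S['color'][170:290,280:440,::-1],None,fx=4,fy=4,interpolation=cv2.INTER_CUBIC))
"
```

```text
0.02248377274588189 0.0
```

View pics/s2.png

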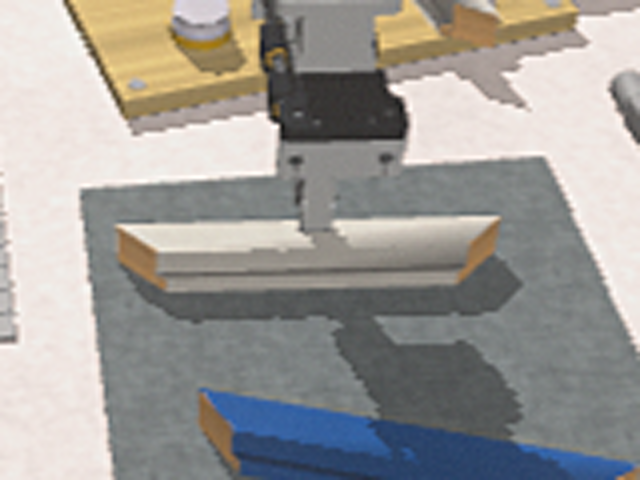

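```bash
python3 -c "
from h import *
S=cams.snapshot('side');s=bot.get_state();p=s['position'];R=Ro.from_quat(s['tool_rot']).as_matrix()
for dz in(.008,-.011):
  for dy in(-.0112,-.02,.0112): print(dz,dy,((proj(S,(p+R@[0,dy,dz])[None])-[280,170])*4).round(0))
for q in([0,15,30],[0,-9,30],[0,-9,10],[0,-15,0],[-120,15,30],[120,15,30]): print(q,((proj(S,world([.4905,-.1295,-.103],np.array([q]),.001))-[280,170])*4).round(0))
d=models.trace('white_rail','side')
for x in d: print(x['conf'],x['rect'])
m=pick('white_rail','side',357,233);print(fit([(S,m)],RAIL,[.491,-.129,-.1],.001))
"
```

```text
0.008 -0.0112 [[311. 260.]]
0.008 -0.02 [[313. 270.]]
0.008 0.0112 [[307. 236.]]
-0.011 -0.0112 [[313. 238.]]
-0.011 -0.02 [[315. 247.]]
-0.011 0.0112 [[309. 213.]]
[0, 15, 30] [[309. 218.]]
[0, -9, 30] [[313. 244.]]
[0, -9, 10] [[311. 268.]]
[0, -15, 0] [[312. 287.]]
[-120, 15, 30] [[117. 223.]]
[120, 15, 30] [[499. 213.]]
0.79 [358.6, 232.7, 98.5, 20.5]
0.72 [219.6, 307.8, 25.7, 96.0]
(array([ 0.49216424, -0.12899736, -0.10269069]), np.float64(0.06306700620722583))
```

```bash
python3 -c "
from h import *
S=cams.snapshot('side')
for y in(-.052,.0,.052):print(y,proj(S,np.array([[.4905,-.1407+y,.1046]])).round(1), 'seen 365.6,211.9')
cv2.imwrite('pics/s3.png',S['color'][0:300,200:600,::-1].repeat(2,0).repeat(2,1))
"
```

```text
-0.052 [[366.  222.9]] seen 365.6,211.9
0.0 [[360.8 208.4]] seen 365.6,211.9
0.052 [[356.1 195.1]] seen 365.6,211.9
```

View pics/s3.png

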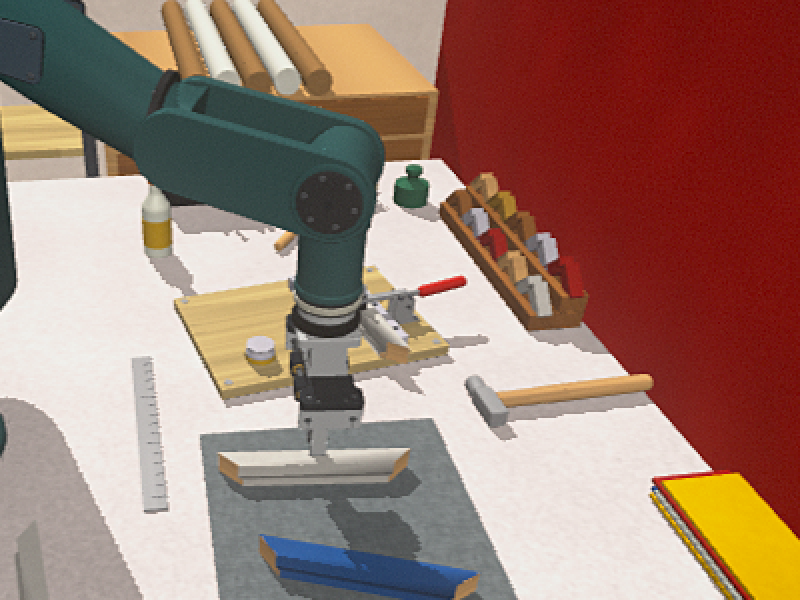

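```bash
python3 - <<'E'
from h import *
S=cams.snapshot('side');a=cv2.imread('pics/side0.png')[:,:,::-1].astype(int)
d=(np.abs(a-S['color'].astype(int)).sum(2)>60).astype(np.uint8)
d=cv2.morphologyEx(d,cv2.MORPH_OPEN,np.ones((2,2)))
print("start-pose gripper rows: row, col spans")
for r in range(40,110,4):
    c=np.flatnonzero(d[r,200:290])+200
    print(r,[ (int(g[0]),int(g[-1])) for g in np.split(c,np.flatnonzero(np.diff(c)>1)+1)] if len(c) else None)
R=Ro.from_quat([.2035,.979,-.001,0]).as_matrix();p=np.array([.219,.504,.1838])
for dy in(-.0595,-.047,0,.047,.0595):
  print(dy,[proj(S,(p+R@[0,dy,dz])[None])[0].round(1).tolist() for dz in(.008,-.011,-.03,-.089)])
E
```

```text
start-pose gripper rows: row, col spans
40 [(200, 219), (225, 229), (233, 234), (237, 238), (244, 289)]
44 [(200, 200), (206, 239), (241, 289)]
48 [(212, 237), (243, 244), (247, 289)]
52 [(200, 201), (218, 240), (248, 289)]
56 [(200, 200), (225, 232), (234, 240), (248, 289)]
60 [(200, 201), (228, 240), (248, 289)]
64 [(200, 202), (228, 235), (239, 241), (249, 289)]
68 [(200, 202), (229, 235), (248, 289)]
72 [(200, 203), (229, 236), (253, 278), (281, 285), (287, 289)]
76 [(200, 202), (230, 236), (260, 278), (283, 289)]
80 [(200, 202), (267, 278), (280, 282), (284, 285), (288, 289)]
84 [(200, 203), (270, 282), (289, 289)]
88 [(200, 203), (271, 288)]
92 [(200, 205), (276, 284), (286, 287), (289, 289)]
96 [(200, 205), (285, 289)]
100 [(200, 206)]
104 [(200, 206)]
108 [(200, 207)]
-0.0595 [[233.1, 86.1], [232.4, 80.5], [231.7, 74.8], [229.5, 56.6]]
-0.047 [[234.7, 84.6], [234.0, 79.1], [233.4, 73.4], [231.2, 55.2]]
0 [[240.5, 79.3], [239.9, 73.8], [239.3, 68.3], [237.3, 50.4]]
0.047 [[246.0, 74.2], [245.4, 68.9], [244.9, 63.4], [243.1, 45.9]]
0.0595 [[247.4, 72.9], [246.9, 67.6], [246.3, 62.1], [244.6, 44.7]]
```

The reported tips don't match the pictures. At two poses the fingertip shows about 25 mm higher than the reported TCP implies, and the fingers closed past 24 mm without any contact. The tips must still be above the rail. I open and go down slowly, watching the force.

Request:
{"method": "step_arm", "body": {"commands": [0,0,0,0,0,0,-0.2,0,0,0,0,0,0,-0.2,0,0,0,0,0,0,-0.2,0,0,0,0,0,0,-0.2,0,0,0,0,0,0,-0.2,0,0,0.08,0,0,0,-0.2,0,0,0.08,0,0,0,-0.2,0,0,0.08,0,0,0,-0.2,0,0,0.06,0,0,0,-0.2,0,0,0,0,0,0,-0.2]}}

```text
clock: 8.45
position: [0.4903, -0.1259, 0.0118]
tool_rot: [0.051, 0.999, 0.0, -0.001]
wrist_force: [0.1, 0.3, -0.1]
width: 0.0562
finger_force: 0.0
```

```bash
python3 -c "
from h import *
S=cams.snapshot('side');go([.4910,-.1262,.0],84.15)
s=bot.get_state();p=s['position'];R=Ro.from_quat(s['tool_rot']).as_matrix()
for dz in (.008,-.017):
  for dy in(-.03,.03,-.042): print(dz,dy,((proj(S,(p+R@[0,dy,dz])[None])-[280,170])*4).round(0))
cv2.imwrite('pics/s4.png',cv2.resize(S['color'][170:290,280:440,::-1],None,fx=4,fy=4,interpolation=cv2.INTER_CUBIC))
"
```

```text
pos [ 0.4905 -0.126   0.0121] tool shift units [-0.014 -0.005  0.302] in final axes [-0.014 -0.005  0.302] rot units [ 0.002 -0.005  0.   ] w 0.056 F [ 0.43 -0.15 -0.12] ff 0.0 t 8.5 q [-0.36  0.09  1.72  0.    1.33 -1.83]
0.008 -0.03 [[313. 296.]]
0.008 0.03 [[302. 231.]]
0.008 -0.042 [[316. 310.]]
-0.017 -0.03 [[316. 266.]]
-0.017 0.03 [[305. 201.]]
-0.017 -0.042 [[318. 280.]]
```

View pics/s4.png

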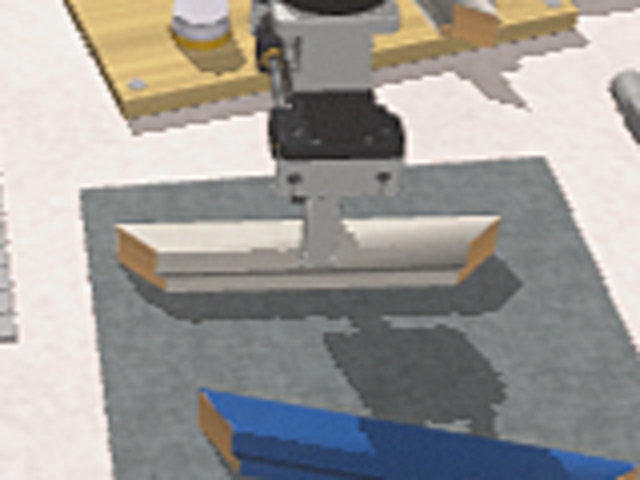

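Now the near fingertip shows at crop (320,265), still about 25–35 mm above what the pose reading implies. The arm feels no contact. I narrow to about 31 mm and go lower, feeling for the lip.

Request:
{"method": "step_arm", "body": {"commands": [0,0,0,0,0,0,0.1,0,0,0,0,0,0,0.2,0,0,0,0,0,0,0.3,0,0,0,0,0,0,0.34,0,0,0,0,0,0,0.34,0,0,0.06,0,0,0,0.34,0,0,0.06,0,0,0,0.34,0,0,0.05,0,0,0,0.34,0,0,0.05,0,0,0,0.34,0,0,0,0,0,0,0.34]}}

```text
clock: 9.5
position: [0.4904, -0.1259, 0.0032]
tool_rot: [0.051, 0.999, 0.0, -0.0]
wrist_force: [-0.3, 0.1, 0.1]
width: 0.0309
finger_force: 0.0
```

Request:
{"method": "step_arm", "body": {"commands": [0,0,0.03,0,0,0,0.34,0,0,0.02,0,0,0,0.34,0,0,0.02,0,0,0,0.34]}}

```text
clock: 9.8
position: [0.4908, -0.1261, 0.0009]
tool_rot: [0.051, 0.999, 0.0, 0.0]
wrist_force: [-0.3, 0.5, -1.0]
width: 0.0311
finger_force: 0.0
```

Request:
{"method": "step_arm", "body": {"commands": [0,0,0.02,0,0,0,0.34,0,0,0.02,0,0,0,0.34]}}

```text
clock: 10.0
position: [0.4907, -0.1261, -0.0008]
tool_rot: [0.051, 0.999, 0.0, 0.0]
wrist_force: [0.0, -0.4, 0.4]
width: 0.0312
finger_force: 0.0
```

Request:
{"method": "step_arm", "body": {"commands": [0,0,0.02,0,0,0,0.34,0,0,0.02,0,0,0,0.34,0,0,0.02,0,0,0,0.34]}}

```text
clock: 10.3
position: [0.4907, -0.1261, -0.0032]
tool_rot: [0.051, 0.999, 0.0, 0.0]
wrist_force: [0.6, -0.4, 0.0]
width: 0.0309
finger_force: 0.0
```

Request:
{"method": "step_arm", "body": {"commands": [0,0,0.02,0,0,0,0.34,0,0,0.02,0,0,0,0.34,0,0,0,0,0,0,0.34]}}

```text
clock: 10.6
position: [0.4906, -0.126, -0.0049]
tool_rot: [0.051, 0.999, 0.0, -0.0]
wrist_force: [0.2, 0.6, -0.3]
width: 0.0308
finger_force: 0.0
```

```bash
python3 -c "
from h import *
S=cams.snapshot('side');go([.4910,-.1262,.0],84.15)
cv2.imwrite('pics/s5.png',cv2.resize(S['color'][200:270,310:410,::-1],None,fx=7,fy=7,interpolation=cv2.INTER_CUBIC))
for q in([0,15,30],[0,-9,30],[0,-9,10],[0,-15,10],[0,-15,0]): print(q,((proj(S,world([.4905,-.1292,-.103],np.array([q]),.0015))-[310,200])*7).round(0))
"
```

```text
pos [ 0.4907 -0.126  -0.0048] tool shift units [-0.008 -0.003 -0.12 ] in final axes [-0.008 -0.003 -0.12 ] rot units [ 0.001 -0.001  0.   ] w 0.0308 F [-0.28  0.12 -0.12] ff 0.0 t 10.65 q [-0.36  0.11  1.73  0.    1.3  -1.83]
[0, 15, 30] [[330. 171.]]
[0, -9, 30] [[338. 216.]]
[0, -9, 10] [[335. 258.]]
[0, -15, 10] [[337. 269.]]
[0, -15, 0] [[335. 290.]]
```

View pics/s5.png

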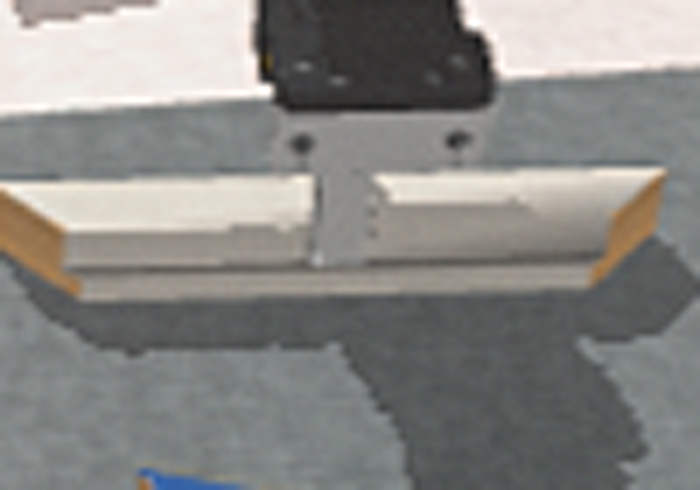

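The fingers now straddle the back part, with the near tip at crop (345,263) just above the lip line at (345,262). I raise about 1 mm and close gently.

Request:
{"method": "step_arm", "body": {"commands": [0,0,-0.03,0,0,0,0.4,0,0,0,0,0,0,0.44,0,0,0,0,0,0,0.46,0,0,0,0,0,0,0.47,0,0,0,0,0,0,0.48,0,0,0,0,0,0,0.49,0,0,0,0,0,0,0.49]}}

```text
clock: 11.35
position: [0.4909, -0.1264, -0.0033]
tool_rot: [0.051, 0.999, -0.0, 0.0]
wrist_force: [-0.4, -1.9, 1.8]
width: 0.0241
finger_force: 1.4
```

Request:
{"method": "step_arm", "body": {"commands": [0,0,0,0,0,0,0.495,0,0,0,0,0,0,0.495]}}

```text
clock: 11.55
position: [0.4909, -0.1263, -0.0033]
tool_rot: [0.051, 0.999, -0.0, 0.0]
wrist_force: [-0.3, -2.2, 2.3]
width: 0.0239
finger_force: 8.4
```

Request:
{"method": "step_arm", "body": {"commands": [0,0,0,0,0,0,0.5,0,0,0,0,0,0,0.502,0,0,0,0,0,0,0.502]}}

```text
clock: 11.85
position: [0.4909, -0.1263, -0.0033]
tool_rot: [0.051, 0.999, -0.0, 0.0]
wrist_force: [0.7, -2.3, 1.7]
width: 0.0239
finger_force: 18.8
```

Request:
{"method": "step_arm", "body": {"commands": [0,0,-0.05,0,0,0,0.502,0,0,-0.1,0,0,0,0.502,0,0,-0.2,0,0,0,0.502,0,0,-0.3,0,0,0,0.502,0,0,-0.4,0,0,0,0.502,0,0,-0.4,0,0,0,0.502,0,0,-0.3,0,0,0,0.502,0,0,-0.2,0,0,0,0.502,0,0,-0.1,0,0,0,0.502,0,0,0,0,0,0,0.502,0,0,0,0,0,0,0.502]}}

```text
clock: 12.95
position: [0.4903, -0.1259, 0.0778]
tool_rot: [0.051, 0.999, 0.0, -0.001]
wrist_force: [-0.4, 0.1, -1.9]
width: 0.0242
finger_force: 18.8
```

```bash
python3 -c "
from h import *
S=cams.snapshot('side');go([.4910,-.1262,.1],84.15);s=bot.get_state();print(s['ft_torque'],s['width'],s['finger_force'])
m=pick('white_rail','side',355,210)
for z in(.07,.08,.085,.09,.1): print(z,*fit([(S,m)],RAIL,[.491,-.129,-.1],z))
"
```

```text
pos [ 0.4901 -0.1259  0.0776] tool shift units [-0.021 -0.006 -0.56 ] in final axes [-0.022 -0.006 -0.56 ] rot units [ 0.004 -0.011  0.   ] w 0.0239 F [-0.61  0.35 -1.51] ff 18.803766667842865 t 13.0 q [-0.36  0.04  1.64  0.    1.47 -1.83]
[-0.03134081 -0.01564023  0.01994889] 0.023891766066353157 18.803766667842865
0.07 [ 0.49333946 -0.11339782 -0.09259805] 0.10361709901351845
0.08 [ 0.49015552 -0.12498284 -0.09338968] 0.09230824943869054
0.085 [ 0.48916734 -0.13078067 -0.09346792] 0.09147175242893124
0.09 [ 0.48732301 -0.1368095  -0.09077643] 0.0966995407127853
0.1 [ 0.48428558 -0.1485951  -0.08833092] 0.11310598694263096
```

Rail is lifted and held at 18.8 N. From here I take the rail's z as TCP + 5 mm. Next is the approach point, 25 mm short of home and 6 mm off the fence.

```bash
cat >> h.py <<'E'
J=(0.550,0.202,0.177)
def jig(x,y,z): 
    return world(J,np.array([[x,y,0.]]),z)[0]
def injig():
    s=bot.get_state();R=Ro.from_euler("z",J[2]);d=s["position"]-[J[0],J[1],0]
    print("grip in jig mm",(R.inv().apply(d)*1000).round(2),"F jig",R.inv().apply(s["wrist_force"]).round(2),"M",R.inv().apply(s["ft_torque"]).round(2),"ff",round(s["finger_force"],1),"t",round(s["clock"],2))
E
python3 -c "
from h import *
go(jig(-50,67,.12),90+10.14);injig()"
```

```text
pos [ 0.4901 -0.1258  0.0775] tool shift units [ 1.011  9.572 -1.054] in final axes [-1.666  9.479 -1.062] rot units [ 0.006 -0.012 -1.998] w 0.0241 F [-0.03 -0.47 -2.34] ff 18.803974092006683 t 13.05 q [-0.36  0.04  1.64  0.    1.47 -1.83]
grip in jig mm [-116.66 -312.16   77.54] F jig [-0.11 -0.46 -2.34] M [ 0.03 -0.03  0.02] ff 18.8 t 13.05
```

Request:
{"method": "step_arm", "body": {"commands": [0,0,-0.1,0,0,-0.2,0.502,0,0,-0.2,0,0,-0.3,0.502,0,0,-0.3,0,0,-0.4,0.502,0,0,-0.26,0,0,-0.4,0.502,0,0,-0.15,0,0,-0.4,0.502,0,0,-0.05,0,0,-0.3,0.502,-0.05,0.2,0,0,0,0,0.502,-0.1,0.4,0,0,0,0,0.502,-0.1,0.6,0,0,0,0,0.502,-0.1,0.6,0,0,0,0,0.502,-0.1,0.6,0,0,0,0,0.502,-0.1,0.6,0,0,0,0,0.502,-0.1,0.6,0,0,0,0,0.502,-0.1,0.6,0,0,0,0,0.502,-0.1,0.6,0,0,0,0,0.502,-0.1,0.6,0,0,0,0,0.502,-0.1,0.6,0,0,0,0,0.502,-0.1,0.6,0,0,0,0,0.502,-0.1,0.6,0,0,0,0,0.502]}}

```text
clock: 14.95
position: [0.4885, 0.1678, 0.1205]
tool_rot: [-0.089, 0.996, 0.0, -0.0]
wrist_force: [0.5, 0.3, -2.1]
width: 0.0233
finger_force: 18.8
```

Request:
{"method": "step_arm", "body": {"commands": [-0.1,0.6,0,0,0,0,0.502,-0.1,0.6,0,0,0,0,0.502,-0.1,0.6,0,0,0,0,0.502,-0.1,0.4,0,0,0,0,0.502,-0.1,0.2,0,0,0,0,0.502,0,0.1,0,0,0,0,0.502,0,0,0,0,0,0,0.502,0,0,0,0,0,0,0.502]}}

```text
clock: 15.75
position: [0.4913, 0.2674, 0.1208]
tool_rot: [-0.088, 0.996, -0.0, -0.0]
wrist_force: [1.0, 0.1, -1.0]
width: 0.0237
finger_force: 18.8
```

```bash
python3 -c "
from h import *
go(jig(-50,67,.12),90+10.14);injig()
S=cams.snapshot('side')
print([d['rect'] for d in models.spot_in('white_rail','side')])
p=jig(-50,64,.125)
m=min(models.trace('white_rail','side'),key=lambda d:np.hypot(*(np.array(d['rect'][:2])-proj(S,p[None])[0])))['mask']
print(m.sum(),fit([(S,m)],RAIL,[*p[:2],.177],.125),p)
"
```

```text
pos [0.4913 0.2674 0.1208] tool shift units [ 0.094 -0.194  0.021] in final axes [ 0.094 -0.194  0.021] rot units [-0.003 -0.002 -0.005] w 0.0237 F [ 0.95  0.14 -0.97] ff 18.80370318889618 t 15.75 q [ 0.4   0.13  1.45 -0.    1.56 -1.35]
grip in jig mm [-46.25  74.74 120.82] F jig [ 0.96 -0.03 -0.97] M [0.08 0.03 0.01] ff 18.8 t 15.75
[[221.6, 307.9, 25.1, 98.2], [329.4, 117.4, 80.5, 19.8]]
854 (array([0.49225101, 0.26710816, 0.18007427]), np.float64(0.14001525359094957)) [0.48951224 0.25619622 0.125     ]
```

Request:
{"method": "step_arm", "body": {"commands": [0.09,-0.19,0.1,0,0,0,0.502,0,0,0.2,0,0,0,0.502,0,0,0.35,0,0,0,0.502,0,0,0.4,0,0,0,0.502,0,0,0.4,0,0,0,0.502,0,0,0.35,0,0,0,0.502,0,0,0.25,0,0,0,0.502,0,0,0.2,0,0,0,0.502,0,0,0.12,0,0,0,0.502,0,0,0.06,0,0,0,0.502,0,0,0,0,0,0,0.502,0,0,0,0,0,0,0.502]}}

```text
clock: 17.1
position: [0.4895, 0.2603, 0.0244]
tool_rot: [-0.089, 0.996, 0.0, 0.001]
wrist_force: [0.6, 0.3, -1.2]
width: 0.024
finger_force: 18.8
```

```bash
python3 -c "
from h import *
go(jig(-50,67,.0127),90+10.14);injig()"
```

```text
pos [0.4895 0.2603 0.0244] tool shift units [ 0.019 -0.026  0.292] in final axes [ 0.019 -0.026  0.292] rot units [0.002 0.01  0.002] w 0.024 F [ 0.64  0.25 -1.16] ff 18.804102838039398 t 17.1 q [ 0.39  0.18  1.59  0.    1.37 -1.36]
grip in jig mm [-49.24  68.04  24.36] F jig [ 0.67  0.14 -1.16] M [0.02 0.02 0.05] ff 18.8 t 17.1
```

Request:
{"method": "step_arm", "body": {"commands": [0,0,0.08,0,0,0,0.502,0,0,0.06,0,0,0,0.502,0,0,0.04,0,0,0,0.502,0,0,0.03,0,0,0,0.502,0,0,0.02,0,0,0,0.502,0,0,0,0,0,0,0.502]}}

```text
clock: 17.7
position: [0.4889, 0.2601, 0.0143]
tool_rot: [-0.089, 0.996, -0.0, -0.0]
wrist_force: [0.2, -0.4, -1.7]
width: 0.0235
finger_force: 18.8
```

Request:
{"method": "step_arm", "body": {"commands": [0,0,0.01,0,0,0,0.502,0,0,0.01,0,0,0,0.502,0,0,0.01,0,0,0,0.502]}}

```text
clock: 18.0
position: [0.4891, 0.2601, 0.0133]
tool_rot: [-0.088, 0.996, 0.0, 0.0]
wrist_force: [0.2, 0.1, -1.6]
width: 0.0239
finger_force: 18.8
```

Request:
{"method": "step_arm", "body": {"commands": [0,0,0.01,0,0,0,0.502,0,0,0.01,0,0,0,0.502]}}

```text
clock: 18.2
position: [0.489, 0.2601, 0.0125]
tool_rot: [-0.088, 0.996, 0.0, 0.0]
wrist_force: [0.6, 0.9, -2.2]
width: 0.0236
finger_force: 18.8
```

Request:
{"method": "step_arm", "body": {"commands": [0,0,0.01,0,0,0,0.502,0,0,0.01,0,0,0,0.502]}}

```text
clock: 18.4
position: [0.489, 0.2601, 0.0117]
tool_rot: [-0.088, 0.996, 0.0, 0.0]
wrist_force: [-0.6, -0.7, -1.6]
width: 0.0238
finger_force: 18.8
```

Request:
{"method": "step_arm", "body": {"commands": [0,0,0.01,0,0,0,0.502,0,0,0.01,0,0,0,0.502]}}

```text
clock: 18.6
position: [0.489, 0.2601, 0.0109]
tool_rot: [-0.088, 0.996, 0.0, 0.0]
wrist_force: [-0.1, -1.1, -2.1]
width: 0.024
finger_force: 18.8
```

Request:
{"method": "step_arm", "body": {"commands": [0,0,0.01,0,0,0,0.502,0,0,0,0,0,0,0.502]}}

```text
clock: 18.8
position: [0.489, 0.2601, 0.0107]
tool_rot: [-0.088, 0.996, 0.0, 0.0]
wrist_force: [-1.0, -0.0, -0.1]
width: 0.0238
finger_force: 18.8
```

Request:
{"method": "step_arm", "body": {"commands": [0,0.05,0.003,0,0,0,0.502,0,0.03,0,0,0,0,0.502,0,0,0,0,0,0,0.502]}}

```text
clock: 19.1
position: [0.4888, 0.2634, 0.0107]
tool_rot: [-0.089, 0.996, 0.0, 0.0]
wrist_force: [0.9, -0.0, 1.6]
width: 0.0241
finger_force: 18.8
```

Request:
{"method": "step_arm", "body": {"commands": [0,0.01,0,0,0,0,0.502,0,0.01,0,0,0,0,0.502]}}

```text
clock: 19.3
position: [0.4887, 0.2638, 0.0107]
tool_rot: [-0.088, 0.996, -0.0, 0.0]
wrist_force: [1.2, -1.6, 1.1]
width: 0.0241
finger_force: 18.8
```

Request:
{"method": "step_arm", "body": {"commands": [0,0.01,0,0,0,0,0.502,0,0.01,0,0,0,0,0.502]}}

```text
clock: 19.5
position: [0.4886, 0.2646, 0.0107]
tool_rot: [-0.088, 0.996, -0.0, 0.0]
wrist_force: [0.7, -2.7, 2.4]
width: 0.0237
finger_force: 18.8
```

```bash
python3 -c "
from h import *
injig()"
```

```text
grip in jig mm [-49.44  72.48  10.71] F jig [ 0.19 -2.82  2.4 ] M [-0.47 -0.04  0.02] ff 18.8 t 19.5
```

Request:
{"method": "step_arm", "body": {"commands": [0,0.01,0,0,0,0,0.502,0,0,0,0,0,0,0.502]}}

```text
clock: 19.7
position: [0.4885, 0.2651, 0.0107]
tool_rot: [-0.088, 0.996, -0.0, 0.0]
wrist_force: [1.4, -3.3, 3.8]
width: 0.024
finger_force: 18.8
```

Request:
{"method": "step_arm", "body": {"commands": [0,0.01,0,0,0,0,0.502,0,0,0,0,0,0,0.502]}}

```text
clock: 19.9
position: [0.4884, 0.2655, 0.0107]
tool_rot: [-0.088, 0.996, -0.0, 0.0]
wrist_force: [0.6, -4.8, 3.3]
width: 0.024
finger_force: 18.7
```

```bash
python3 -c "
from h import *
injig()"
```

```text
grip in jig mm [-49.48  73.34  10.7 ] F jig [-0.22 -4.82  3.3 ] M [-0.61 -0.03 -0.02] ff 18.7 t 19.9
```

Request:
{"method": "step_arm", "body": {"commands": [0,0,-0.008,0,0,0,0.502,0,0,0,0,0,0,0.502,0,0,0,0,0,0,0.502]}}

```text
clock: 20.2
position: [0.4883, 0.2655, 0.0107]
tool_rot: [-0.088, 0.996, -0.0, 0.0]
wrist_force: [2.1, -2.6, 2.1]
width: 0.0241
finger_force: 18.7
```

```bash
python3 -c "
from h import *
injig()
S=cams.snapshot('side');T=cams.snapshot('top')
for c,n in((T,'top'),(S,'side')):
  p=proj(c,jig(-50,70,.033)[None])[0];print(n,p,[(d['rect'],round(d['conf'],2)) for d in models.spot_in('white_rail',n)])
a=cv2.resize(T['color'][100:220,170:330,::-1],None,fx=3.1,fy=3.1,interpolation=cv2.INTER_CUBIC)
b=cv2.resize(S['color'][120:200,270:430,::-1],None,fx=3.1,fy=3.1,interpolation=cv2.INTER_CUBIC)
cv2.imwrite('pics/c6.png',cv2.convertScaleAbs(np.vstack([a,b])[:600,:800],alpha=1.2))
"
```

```text
grip in jig mm [-49.52  73.41  10.71] F jig [ 1.61 -2.94  2.08] M [-0.64 -0.28 -0.06] ff 18.7 t 20.2
top [215.93737847 177.05435634] [([425.8, 294.8, 78.9, 23.7], 0.55), ([214.3, 168.4, 25.2, 70.4], 0.53)]
side [330.51717406 146.90264947] [([327.6, 146.2, 73.3, 22.7], 0.86), ([220.6, 308.9, 24.6, 98.4], 0.58)]
```

View pics/c6.png

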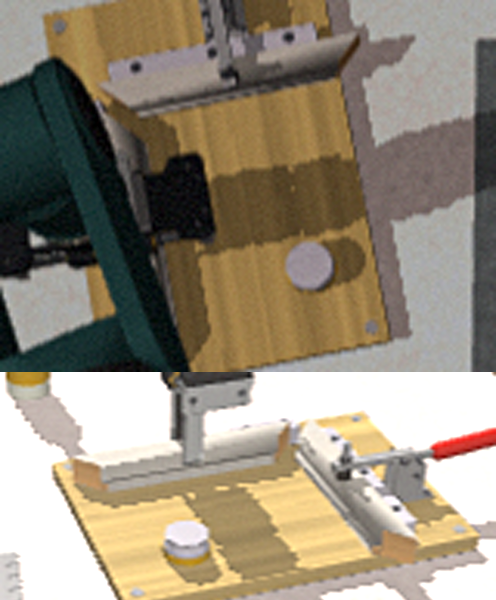

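The rail lies flat on the jig along the fence side, with its mitre about 25 mm short of the joint (crop (285,440)). Tin, clamp and clamped rail are undisturbed. The reading doesn't yet show a firm stop on the fence, so I keep nudging sideways.

Request:
{"method": "step_arm", "body": {"commands": [0,0.01,-0.005,0,0,0,0.502,0,0.01,0,0,0,0,0.502,0,0,0,0,0,0,0.502]}}

```text
clock: 20.7
position: [0.4882, 0.2658, 0.0107]
tool_rot: [-0.088, 0.996, -0.0, 0.0]
wrist_force: [3.6, -4.4, 1.8]
width: 0.0241
finger_force: 18.8
```

```bash
python3 -c "
from h import *
injig()"
```

```text
grip in jig mm [-49.61  73.73  10.72] F jig [ 2.81 -4.97  1.78] M [-0.96 -0.38 -0.21] ff 18.8 t 20.7
```

Request:
{"method": "step_arm", "body": {"commands": [0,0.01,0,0,0,0,0.502,0,0.01,0,0,0,0,0.502,0,0,0,0,0,0,0.502]}}

```text
clock: 21.0
position: [0.4881, 0.266, 0.0107]
tool_rot: [-0.088, 0.996, -0.001, 0.0]
wrist_force: [2.8, -5.2, 2.3]
width: 0.0234
finger_force: 19.0
```

```bash
python3 -c "
from h import *
injig()"
```

```text
grip in jig mm [-49.65  73.91  10.74] F jig [ 1.88 -5.59  2.32] M [-1.1  -0.4  -0.22] ff 19.0 t 21.0
```

Request:
{"method": "step_arm", "body": {"commands": [-0.03,-0.015,0,0,0,0,0.502,-0.05,0,0,0,0,0,0.502,-0.05,0,0,0,0,0,0.502,-0.05,0,0,0,0,0,0.502,0,0,0,0,0,0,0.502]}}

```text
clock: 21.5
position: [0.4898, 0.2664, 0.0107]
tool_rot: [-0.088, 0.996, -0.001, -0.006]
wrist_force: [-9.5, -7.2, 11.1]
width: 0.024
finger_force: 19.5
```

```bash
python3 -c "
from h import *
injig()"
```

```text
grip in jig mm [-47.91  74.03  10.66] F jig [-10.6   -5.41  11.14] M [-0.97  1.91 -0.26] ff 19.5 t 21.5
```

Unexpected resistance: Fx −10.6 N after only 1.7 mm of travel. I back off and measure before going on.

Request:
{"method": "step_arm", "body": {"commands": [0.1,0,0,0,0,0,0.502,0.04,0,-0.02,0,0,0,0.502,0,0,0,0,0,0,0.502]}}

```text
clock: 21.8
position: [0.4888, 0.2665, 0.0109]
tool_rot: [-0.088, 0.996, -0.0, -0.001]
wrist_force: [0.6, -3.2, -1.3]
width: 0.0238
finger_force: 19.8
```

```bash
python3 - <<'E'
from h import *
injig();print(bot.get_state()["tool_rot"])
S=cams.snapshot('side')
p=jig(-50,70,.018)
m=min(models.trace('white_rail','side'),key=lambda d:np.hypot(*(np.array(d['rect'][:2])-[327,146])))['mask'].astype(np.uint8)
m=cv2.morphologyEx(m,cv2.MORPH_CLOSE,np.ones((3,15)))
print("rail fit",fit([(S,m)],RAIL,[*p[:2],.177],.018),"expected",p)
c=pick('clamped_rail','side',387,158)
cw=world(J,np.array([[80,-20,0.]]),0)[0]
print("clamped",fit([(S,c.astype(np.uint8))],RAIL,[cw[0],cw[1],J[2]-np.pi/2],.018),cw)
o=S['color'][120:200,270:430].copy();o=cv2.resize(o,None,fx=5,fy=5,interpolation=cv2.INTER_CUBIC)
def draw(parts,pose,z,col):
    for P in parts:
        uv=(proj(S,world(pose,P,z))+.5-[270,120])*5
        for i in range(8):
            for b in(1,2,4):
                if not i&b: cv2.line(o,tuple(map(int,uv[i])),tuple(map(int,uv[i|b])),col,1)
draw(BASE,J,0,(255,0,0))
draw(RAIL,(*jig(-25,70,0)[:2],J[2]),.018,(0,255,0))
draw(RAIL,(*jig(80,-35,0)[:2],J[2]-np.pi/2),.018,(0,0,255))
draw(FENCE,(*jig(46.5,95,0)[:2],J[2]),.018,(255,0,255))
cv2.imwrite('pics/o7.png',o[:,:,::-1])
E
```

```text
grip in jig mm [-48.89  74.25  10.9 ] F jig [-0.01 -3.21 -1.25] M [-0.84 -0.26 -0.37] ff 19.8 t 21.8
[-8.83108932e-02  9.96092651e-01 -2.75462042e-04 -7.35281369e-04]
rail fit (array([0.48852411, 0.26213393, 0.16111051]), np.float64(0.06125365820458717)) expected [0.48845578 0.26210248 0.018     ]
clamped (array([ 0.63318701,  0.18023781, -1.39403987]), np.float64(0.13019891500904157)) [0.63227165 0.19639865 0.        ]
```

View pics/o7.png

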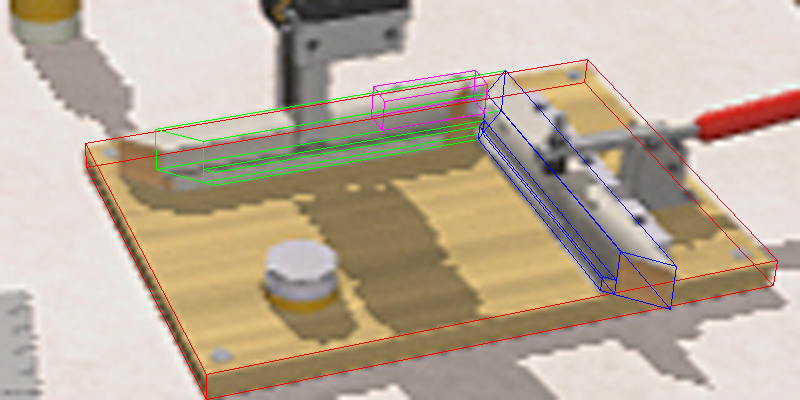

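The overlay shows home (green) about 20 mm ahead of the rail, so the joint isn't what stopped it. The fence and base fits agree. It was friction: Fz and Fy rose together (about 0.6 of the load) on a soft arm of roughly 2 N/mm. I unload down and sideways, then slide in small steps.

Request:
{"method": "step_arm", "body": {"commands": [0,-0.025,0,0,0,0,0.502,-0.03,0,0,0,0,0,0.502,-0.03,0,0,0,0,0,0.502,-0.03,0,0,0,0,0,0.502,0,0,0,0,0,0,0.502]}}

```text
clock: 22.45
position: [0.4928, 0.2667, 0.0113]
tool_rot: [-0.089, 0.996, 0.0, -0.0]
wrist_force: [0.0, -2.7, -1.8]
width: 0.0241
finger_force: 18.9
```

```bash
python3 -c "
from h import *
injig()"
```

```text
grip in jig mm [-44.89  73.73  11.35] F jig [-0.47 -2.71 -1.77] M [-0.5   0.35 -0.17] ff 18.9 t 22.45
```

Request:
{"method": "step_arm", "body": {"commands": [-0.05,-0.015,0,0,0,0,0.502,-0.05,0,0,0,0,0,0.502,-0.05,0,0,0,0,0,0.502,-0.05,0,0,0,0,0,0.502,-0.05,0,0,0,0,0,0.502,0,0,0,0,0,0,0.502]}}

```text
clock: 23.05
position: [0.5037, 0.2681, 0.0119]
tool_rot: [-0.089, 0.996, 0.0, 0.0]
wrist_force: [-0.9, 0.1, -1.8]
width: 0.0235
finger_force: 18.8
```

```bash
python3 -c "
from h import *
injig()"
```

```text
grip in jig mm [-33.94  73.26  11.93] F jig [-0.87  0.23 -1.8 ] M [ 0.05 -0.01 -0.02] ff 18.8 t 23.05
```

Request:
{"method": "step_arm", "body": {"commands": [-0.05,0.005,0.01,0,0,0,0.502,-0.04,0,0.01,0,0,0,0.502,-0.02,0,0.005,0,0,0,0.502,0,0,0,0,0,0,0.502]}}

```text
clock: 23.45
position: [0.5074, 0.2687, 0.0107]
tool_rot: [-0.088, 0.996, 0.0, -0.0]
wrist_force: [-1.4, -0.8, -0.9]
width: 0.0238
finger_force: 18.8
```

```bash
python3 -c "
from h import *
injig()"
```

```text
grip in jig mm [-30.21  73.2   10.73] F jig [-1.55 -0.49 -0.94] M [ 0.04  0.16 -0.02] ff 18.8 t 23.45
```

Request:
{"method": "step_arm", "body": {"commands": [-0.02,0.01,0,0,0,0,0.502,-0.02,0,0,0,0,0,0.502,-0.02,0,0,0,0,0,0.502]}}

```text
clock: 23.75
position: [0.5096, 0.2693, 0.0107]
tool_rot: [-0.088, 0.996, -0.0, -0.0]
wrist_force: [-1.0, -0.1, -0.9]
width: 0.0239
finger_force: 18.8
```

```bash
python3 -c "
from h import *
injig()"
```

```text
grip in jig mm [-27.92  73.41  10.7 ] F jig [-0.96  0.1  -0.92] M [-0.08  0.29 -0.01] ff 18.8 t 23.75
```

Request:
{"method": "step_arm", "body": {"commands": [-0.02,0,0,0,0,0,0.502,-0.02,0,0,0,0,0,0.502]}}

```text
clock: 23.95
position: [0.5113, 0.2697, 0.0107]
tool_rot: [-0.088, 0.996, -0.0, -0.0]
wrist_force: [-0.5, -0.9, 0.4]
width: 0.0236
finger_force: 18.8
```

```bash
python3 -c "
from h import *
injig()"
```

```text
grip in jig mm [-26.23  73.42  10.69] F jig [-0.62 -0.82  0.39] M [-0.08  0.3  -0.03] ff 18.8 t 23.95
```

Request:
{"method": "step_arm", "body": {"commands": [-0.01,0.015,-0.003,0,0,0,0.502,-0.01,0,0,0,0,0,0.502]}}

```text
clock: 24.15
position: [0.5115, 0.2697, 0.0107]
tool_rot: [-0.088, 0.996, -0.001, -0.001]
wrist_force: [-2.7, -4.0, 1.3]
width: 0.0241
finger_force: 18.8
```

```bash
python3 -c "
from h import *
injig()"
```

```text
grip in jig mm [-26.01  73.46  10.68] F jig [-3.36 -3.46  1.27] M [-0.49  0.7  -0.02] ff 18.8 t 24.15
```

Request:
{"method": "step_arm", "body": {"commands": [-0.01,0.005,-0.003,0,0,0,0.502,-0.01,0,0,0,0,0,0.502]}}

```text
clock: 24.35
position: [0.512, 0.2699, 0.0107]
tool_rot: [-0.088, 0.996, -0.001, -0.001]
wrist_force: [-3.0, -4.1, 1.9]
width: 0.0238
finger_force: 18.8
```

```bash
python3 -c "
from h import *
injig()"
```

```text
grip in jig mm [-25.49  73.53  10.73] F jig [-3.72 -3.51  1.91] M [-0.66  0.81 -0.13] ff 18.8 t 24.35
```

Request:
{"method": "step_arm", "body": {"commands": [-0.015,0.005,0,0,0,0,0.502,-0.015,0,0,0,0,0,0.502]}}

```text
clock: 24.55
position: [0.512, 0.2699, 0.0107]
tool_rot: [-0.088, 0.996, -0.001, -0.002]
wrist_force: [-6.9, -6.2, 2.9]
width: 0.0235
finger_force: 18.8
```

```bash
python3 -c "
from h import *
injig()"
```

```text
grip in jig mm [-25.44  73.51  10.69] F jig [-7.87 -4.85  2.88] M [-0.77  1.42 -0.07] ff 18.8 t 24.55
```

Request:
{"method": "step_arm", "body": {"commands": [0,-0.02,-0.01,0,0,0,0.502,0,-0.01,-0.005,0,0,0,0.502,0,0,0,0,0,0,0.502]}}

```text
clock: 24.85
position: [0.5124, 0.2698, 0.0107]
tool_rot: [-0.089, 0.996, -0.0, -0.002]
wrist_force: [-4.6, -2.6, -0.3]
width: 0.0236
finger_force: 18.8
```

```bash
python3 -c "
from h import *
injig()"
```

```text
grip in jig mm [-25.06  73.38  10.67] F jig [-4.95 -1.75 -0.33] M [-0.32  1.04  0.04] ff 18.8 t 24.85
```

Request:
{"method": "step_arm", "body": {"commands": [-0.015,0,0,0,0,0,0.502,-0.015,0,0,0,0,0,0.502,0,0,0,0,0,0,0.502]}}

```text
clock: 25.15
position: [0.5124, 0.2698, 0.0107]
tool_rot: [-0.089, 0.996, -0.0, -0.003]
wrist_force: [-7.4, -3.3, 2.6]
width: 0.0239
finger_force: 18.8
```

```bash
python3 -c "
from h import *
injig()"
```

```text
grip in jig mm [-25.11  73.37  10.69] F jig [-7.9  -1.91  2.6 ] M [-0.25  1.48  0.07] ff 18.8 t 25.15
```

Request:
{"method": "step_arm", "body": {"commands": [-0.015,0,-0.01,0,0,0,0.502,-0.015,-0.005,-0.005,0,0,0,0.502,-0.01,0,0,0,0,0,0.502,0,0,0,0,0,0,0.502]}}

```text
clock: 25.55
position: [0.5126, 0.2697, 0.0107]
tool_rot: [-0.089, 0.996, -0.001, -0.005]
wrist_force: [-9.4, -3.4, 1.3]
width: 0.0237
finger_force: 18.8
```

```bash
python3 -c "
from h import *
injig();print(bot.get_state()['tool_rot'])
S=cams.snapshot('side')
m=min(models.trace('white_rail','side'),key=lambda d:np.hypot(*(np.array(d['rect'][:2])-[338,143])))['mask'].astype(np.uint8)
m=cv2.morphologyEx(m,cv2.MORPH_CLOSE,np.ones((3,15)))
print('rail fit',fit([(S,m)],RAIL,[*jig(-25,70,0)[:2],.177],.018),'home',jig(-25,70,.018))
for t,u in(('nail_tin',(330,175)),('blue_rail',(384,284))): print(t,[d['rect'] for d in models.spot_in(t,'side')[:1]])
"
```

```text
grip in jig mm [-24.89  73.19  10.7 ] F jig [-9.81 -1.67  1.34] M [-0.29  1.84  0.12] ff 18.8 t 25.55
[-8.88226267e-02  9.96036274e-01 -6.59593608e-04 -4.67411101e-03]
rail fit (array([0.51306518, 0.26650441, 0.177     ]), np.float64(1.0)) home [0.51306518 0.26650441 0.018     ]
nail_tin []
blue_rail [[381.9, 283.6, 108.1, 33.8]]
```

```bash
python3 -c "
from h import *
go(jig(-25,73,.0107),90+10.14)
S=cams.snapshot('side')
for d in models.trace('white_rail','side'):
  m=d['mask'].astype(np.uint8);print(np.round(d['rect'],1),m.sum(),round(d['conf'],2))
  if abs(d['rect'][0]-335)<30 and d['rect'][1]<170: 
    m=cv2.morphologyEx(m,cv2.MORPH_CLOSE,np.ones((3,15)));print('fit',fit([(S,m)],RAIL,[*jig(-25,70,0)[:2],.177],.018),'home',jig(-25,70,.018))
print([(d['rect'],d['conf']) for d in models.trace('nail_tin','side')])
"
```

```text
pos [0.5126 0.2697 0.0107] tool shift units [ 0.002 -0.006 -0.   ] in final axes [ 0.002 -0.006 -0.   ] rot units [-0.004 -0.067  0.007] w 0.0239 F [-9.57 -4.09  1.93] ff 18.784188330173492 t 25.75 q [ 0.39  0.25  1.53  0.    1.37 -1.36]
[334.2 143.8  68.9  21.9] 796 0.9
fit (array([0.511037  , 0.26393576, 0.159667  ]), np.float64(0.09582848140283584)) home [0.51306518 0.26650441 0.018     ]
[219.8 309.1  26.3  96.3] 1349 0.83
[([360.4, 165.9, 148.5, 70.5], 0.67), ([332.2, 173.8, 17.4, 13.4], 0.61)]
```

```bash
python3 - <<'E'
from h import *
injig()
S=cams.snapshot('side');C=S['color'].astype(float)
g=C.mean(2)
# sub-pixel vertical-gradient search along predicted edges (top outer edge, top inner edge, lip bottom)
def edge(y,z,pose,xs,w=4):
    out=[]
    for x in xs:
        u,v=proj(S,world(pose,np.array([[x,y,z]]),.018))[0]
        vs=np.arange(v-w,v+w+.01,.1)
        col=cv2.remap(cv2.GaussianBlur(g,(0,0),.7).astype(np.float32),np.full((1,len(vs)),u,np.float32),vs[None].astype(np.float32),cv2.INTER_LINEAR)[0]
        d=np.abs(np.gradient(col));out.append(vs[d.argmax()]-v)
    return np.array(out)
for yaw in(.16,.177):
    pose=(*jig(-25,70,0)[:2],yaw)
    for nm,y,z,L in(("outer top",15,30,110),("inner top",-9,30,95),("lip bottom",-15,0,85)):
        xs=np.r_[np.arange(-L,-35,8),np.arange(30,L,8)]
        e=edge(y,z,pose,xs);print(yaw,nm,"slope px/100mm %.2f"%(np.polyfit(xs,e,1)[0]*100),"med",np.median(e[xs<0]).round(2),np.median(e[xs>0]).round(2),e.round(1).tolist())
E
```

```text
grip in jig mm [-24.88  73.19  10.69] F jig [-10.99  -1.93   1.91] M [-0.24  1.88  0.13] ff 18.8 t 25.9
0.16 outer top slope px/100mm -0.27 med 2.4 2.45 [1.8, 3.0, 3.6, 1.1, 0.2, 0.8, 3.9, 0.4, 3.8, 4.0, 4.0, 3.7, -1.0, 2.4, 3.0, 3.3, 2.5, -1.2, 2.4, 0.6]
0.16 inner top slope px/100mm -1.76 med 0.95 -1.1 [0.8, 1.0, 0.8, 1.5, 1.2, 0.9, 1.0, 0.7, -0.1, -0.6, -1.7, -1.1, -0.8, -0.9, -1.9, -1.6, -2.8]
0.16 lip bottom slope px/100mm -1.54 med -2.5 -3.0 [4.0, -2.2, -3.7, -2.5, 0.8, -3.3, -2.6, -3.1, -2.9, -2.4, -3.3, -2.6, -3.0, -3.1]
0.177 outer top slope px/100mm -0.57 med 3.7 3.05 [1.6, 3.1, 4.0, 3.9, 4.0, 1.1, 3.7, 0.4, 3.7, 4.0, 4.0, 3.6, -0.9, 2.8, 3.3, 3.4, 4.0, -1.1, 2.4, 0.9]
0.177 inner top slope px/100mm -1.45 med 0.5 -1.2 [0.7, 0.9, 0.4, 1.1, 0.1, 0.6, 0.1, 0.2, -0.2, -0.9, -1.2, -0.9, -0.6, -1.4, -1.7, -1.6, -2.9]
0.177 lip bottom slope px/100mm -0.44 med -2.4 -2.6 [-0.1, -2.8, -4.0, -2.4, 0.4, -3.6, -2.4, -3.1, -2.2, -2.1, -2.8, -2.3, -3.0, -2.6]
```

Request:
{"method": "step_arm", "body": {"commands": [-0.015,0,-0.008,0,-0.03,0,0.502,-0.015,-0.005,-0.008,0,-0.04,0,0.502,0,0,0,0,0,0,0.502,0,0,0,0,0,0,0.502]}}

```text
clock: 26.35
position: [0.5128, 0.2697, 0.0107]
tool_rot: [-0.089, 0.996, -0.0, -0.001]
wrist_force: [-9.8, -3.1, 0.5]
width: 0.0239
finger_force: 18.8
```

```bash
python3 -c "
from h import *
injig();go(jig(-25,73,.0107),90+10.14)"
```

```text
grip in jig mm [-24.65  73.21  10.67] F jig [-10.2   -1.36   0.49] M [-0.16  2.12  0.11] ff 18.8 t 26.35
pos [0.5128 0.2697 0.0107] tool shift units [ 0.009 -0.005 -0.001] in final axes [ 0.009 -0.005 -0.001] rot units [-0.002 -0.012  0.008] w 0.0239 F [-9.81 -3.14  0.49] ff 18.79404366016388 t 26.35 q [ 0.39  0.25  1.54  0.    1.36 -1.36]
```

Request:
{"method": "step_arm", "body": {"commands": [-0.015,0,-0.003,0,-0.01,0,0.502,-0.015,0,-0.003,0,-0.01,0,0.502,0,0,0,0,0,0,0.502,0,0,0,0,0,0,0.502]}}

```text
clock: 26.75
position: [0.5129, 0.2698, 0.0107]
tool_rot: [-0.089, 0.996, -0.0, -0.001]
wrist_force: [-13.2, -3.5, 1.9]
width: 0.0238
finger_force: 18.8
```

```bash
python3 -c "
from h import *
injig();go(jig(-25,73,.0107),90+10.14)"
```

```text
grip in jig mm [-24.61  73.24  10.7 ] F jig [-13.57  -1.08   1.89] M [-0.13  2.56  0.05] ff 18.8 t 26.75
pos [0.5129 0.2698 0.0107] tool shift units [ 0.01  -0.006  0.   ] in final axes [ 0.01  -0.006  0.   ] rot units [-0.003 -0.011  0.008] w 0.0238 F [-13.17  -3.46   1.89] ff 18.79335343837738 t 26.75 q [ 0.39  0.25  1.54 -0.    1.36 -1.36]
```

Contact is firm and position no longer changes with force: 13.6 N at the wrist, light lean elsewhere, almost no yaw moment. I hold for 3–4 s.

Request:
{"method": "step_arm", "body": {"commands": [0,0,0,0,0,0,0.502,0,0,0,0,0,0,0.502,0,0,0,0,0,0,0.502,0,0,0,0,0,0,0.502,0,0,0,0,0,0,0.502,0,0,0,0,0,0,0.502,0,0,0,0,0,0,0.502,0,0,0,0,0,0,0.502,0,0,0,0,0,0,0.502,0,0,0,0,0,0,0.502,0,0,0,0,0,0,0.502,0,0,0,0,0,0,0.502,0,0,0,0,0,0,0.502,0,0,0,0,0,0,0.502,0,0,0,0,0,0,0.502,0,0,0,0,0,0,0.502,0,0,0,0,0,0,0.502,0,0,0,0,0,0,0.502,0,0,0,0,0,0,0.502,0,0,0,0,0,0,0.502]}}

```text
clock: 28.75
position: [0.5129, 0.2697, 0.0107]
tool_rot: [-0.089, 0.996, -0.0, -0.001]
wrist_force: [-12.5, -3.4, 1.5]
width: 0.0242
finger_force: 18.8
```

```bash
python3 - <<'E'
from h import *
injig()
T=cams.snapshot('top')
for d in models.trace('white_rail','top'): print(np.round(d['rect'],1),d['mask'].sum(),round(d['conf'],2))
p=proj(T,world((*jig(-25,70,0)[:2],J[2]),RAIL[0],.018));print("rail corners px",p.round(1).tolist())
# gap test: brightness profile along rail axis across the mitre, top face y=+3 (mitre at x=108)
S=cams.snapshot('side')
for c,n in((T,'top'),(S,'side')):
  for y in(10,3,-5):
    q=proj(c,world((*jig(-25,70,0)[:2],J[2]),np.array([[x,y,30.] for x in range(90,131,4)]),.018))
    print(n,y,cv2.remap(c['color'].mean(2).astype(np.float32),q[:,0].astype(np.float32)[None],q[:,1].astype(np.float32)[None],cv2.INTER_LINEAR)[0].round().astype(int).tolist())
for x in("nail_tin","blue_rail"):print(x,[np.round(d['rect'],1).tolist() for d in models.spot_in(x,'top')[:2]])
E
```

```text
grip in jig mm [-24.63  73.21  10.68] F jig [-12.95  -1.13   1.53] M [-0.12  2.56  0.07] ff 18.8 t 28.75
[423.8 293.8  83.1  24.6] 895 0.86
[214.3 160.2  22.6  61.1] 152 0.58
rail corners px [[224.7, 202.0], [222.3, 200.9], [217.7, 212.1], [215.1, 211.3], [213.1, 135.9], [210.5, 133.1], [203.4, 129.4], [200.5, 126.5]]
top 10 [43, 48, 63, 71, 85, 106, 116, 121, 109, 104, 107]
top 3 [89, 87, 84, 80, 96, 120, 126, 116, 95, 103, 102]
top -5 [56, 55, 81, 115, 123, 123, 123, 122, 124, 127, 125]
side 10 [201, 201, 208, 209, 204, 200, 205, 213, 219, 225, 212]
side 3 [184, 183, 182, 178, 185, 198, 199, 183, 165, 159, 164]
side -5 [156, 156, 169, 191, 202, 202, 197, 176, 160, 161, 161]
nail_tin [[269.2, 186.2, 14.7, 16.7]]
blue_rail [[418.4, 162.3, 32.2, 74.8]]
```

The brightness profile across the mitre shows no dark gap, and the tin and blue rail are where they were. I hold a little longer, then hand in.

Request:
{"method": "step_arm", "body": {"commands": [0,0,0,0,0,0,0.502,0,0,0,0,0,0,0.502,0,0,0,0,0,0,0.502,0,0,0,0,0,0,0.502,0,0,0,0,0,0,0.502,0,0,0,0,0,0,0.502,0,0,0,0,0,0,0.502,0,0,0,0,0,0,0.502,0,0,0,0,0,0,0.502,0,0,0,0,0,0,0.502,0,0,0,0,0,0,0.502,0,0,0,0,0,0,0.502,0,0,0,0,0,0,0.502,0,0,0,0,0,0,0.502,0,0,0,0,0,0,0.502,0,0,0,0,0,0,0.502,0,0,0,0,0,0,0.502,0,0,0,0,0,0,0.502,0,0,0,0,0,0,0.502,0,0,0,0,0,0,0.502]}}

```text
clock: 31.0
position: [0.5129, 0.2698, 0.0107]
tool_rot: [-0.089, 0.996, -0.0, -0.001]
wrist_force: [-12.5, -3.6, 1.4]
width: 0.0238
finger_force: 18.8
```

```bash
python3 -c "
from h import *
injig();print(bot.hand_in())"
```

```text
grip in jig mm [-24.61  73.23  10.7 ] F jig [-12.98  -1.35   1.36] M [-0.13  2.61  0.08] ff 18.8 t 31.0
the job is handed in; nothing more can be done
None
```

The white rail is against the side fence with its mitre closed on the clamped rail, and I handed in at 31 s with the arm still pushing about 13 N at the wrist (held over 4 s), an 18.8 N squeeze and the grip about 120 mm from the corner; earlier in the slide it jammed on friction once, at about 11 N lengthwise, and was backed off.

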